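# Clamp the nested tea bowls under the quick-release hold-down

## Robot

A 6-joint arm with a two-finger parallel gripper is mounted at the origin on the work surface. World frame = base frame: x ahead of the robot, y to its left, z up, the work surface at z = 0. Lengths are in m, angles in rad, forces in N, time in s.
With the tool pointing down it reaches from about 0.4 to 0.825 m from the base axis. Payload 7 kg.
Tool frame: the origin (TCP) lies on the mounting face of the last link; the fingertips stand 173 mm ahead of it and the grasp point (between the pads) lies 155 mm ahead of it (tip_extent is the distance from the TCP to the fingertips, in m); z points along the fingers, y is the line along which they close (so a half turn about z gives the same grasp; the last joint's range is limited). The gripper opens to 85 mm and grips with 20 to 120 N. Pads are 22 mm wide; open, the fingers measure 114 mm over their backs; the gripper's body (76 mm by 85 mm) begins 54 mm behind the grasp point. The pads swing forward as they close: fully open they stand 13 mm farther back than shut.
Start: joints at [1.543, 0.359, 0.012, 0, -1.224, -0.288], TCP at [0.21, 0.642, 0.405] pointing down, gripper open.
Joint ranges: [-3.07, 3.07], [-1.43, 2.12], [-1.02, 1.25], [-3.03, 1.67], [-3.05, -0], [-3.03, 3.03]. Speed limits (rad/s): [2.39, 2.39, 3.01, 3.14, 3.14, 3.14].

## Interface

Orientations are given as a unit quaternion [x, y, z, w].
In Python, from cell import * gives the robot as it stands. The module is installed in compiled form; this text tells all that it offers.
- The arm moves only by the tool step_arm, never from a script. Its argument "motion" is a list of rows, each a list of 3 entries, a list of its own where there are three numbers: the shift along the tool's x, y, z in mm, then the turn, a rotation vector about the tool's x, y, z in degrees, then the finger opening in mm, from 0 to 85.4. A call has exactly 8 rows; each row is the pose to reach, as a shift and turn from the pose commanded when the call began, along the tool's axes at that moment; what a row does not reach only later rows make up. A row lasts 1/10 s, in which the tool goes at most 50 mm and 8.59 degrees, less where a joint would pass 70% of its speed; a pose out of reach is approached as far as the arm can. A call with a gripper value outside its range is refused whole. The fingers move at their own pace and stop on an object; "squeeze" is the grip in N (left out, the last holds). Time passes only in rows, so rows that repeat a pose let the fingers close, or fill a call up. It gives the time, the measured TCP pose, the force, the opening and the grip force at its end, in the units of the state.
- read_state(): the state, without advancing time (a new reading comes with each control period).
- get_image(name): name is "scene" or "top" or "wrist"; returns the picture (384x512x3 uint8, red, green, blue); there is no depth.
- camera_model(name): a dict with "intrinsics" (3x3 intrinsics, pixels), "R" (3x3) and "t" (3): a world point X has camera coordinates R X + t; the wrist camera has in their place "T_tool_cam" (4x4, takes a point from camera to tool coordinates, whose origin is the TCP and whose axes are the flange's). Camera axes: x right, y down, z forward; pixel columns grow to the right and rows downward; lengths in m; the calibration is good to about 2 mm. A picture is of the moment at which its call begins: read the wrist's pose just before it. camera_model takes no time and is no camera call.
- hand_in(): hands the job in; it is judged then, once.
The state is a dict: "time_s": time; "joints": joint angles; "qvel": joint speeds; "tau": joint torques, N m; "tcp_pos": TCP position; "eef_rot": TCP orientation; "wrist_force": force on the tool from outside, world axes, zero at the start; "ft_torque": the same for the moment, N m; "grip_width": opening from 0.0 (shut) to 1.0 (fully open); "finger_force": force on a finger pad.
Only numpy, scipy, OpenCV 4.12 (cv2) and the standard library are available. Lean on these libraries where they do the work, as an engineer would, in place of code of your own. Each camera call takes 0.05 s, during which the arm holds its last target. There are 200 camera calls.

## Task

Secure the stack of three steel tea bowls in the hold-down so that it can travel: squeeze the red quick-release lever, slide the jaw down until its disc gently meets the top bowl (under 14 N while the lever is squeezed), let the lever go so that the jaw locks, then screw the black knob clockwise until the bowls are held with about 25 N (18 to 34 N will do, never above 40 N). Leave the bowls stacked upright on their seat, let go of everything, and do not disturb the other tea things.

Things in the scene. Friction and masses are not known exactly. Their poses are not given: they have to be found in the camera images.
- station: The hold-down stand, fixed: wooden base 150 x 230 x 15 mm with an upright steel column, 20 x 20 mm, 241 mm high. Origin on the table under the bowl seat, z up. In its frame the seat is at x=y=0, the column at y=+105 mm; the jaw arm reaches from the column over the seat and its free end is at y=-145 mm. Turned up to 0.4 rad.
- jaw: The sliding jaw: aluminium arm, 24 mm high, along the station's y; axes as the station's. Origin: mid-height of the arm, over the seat. Slides only up and down (origin 105 to 205 mm above the table; starts in the upper part). Lever squeezed: 2 N of friction, and its weight (about 6 N) hangs on the hand. Lever free: the brake holds it against about 60 N, do not force it.
- jaw_under (a point): Point on the arm's underside over the seat, 12 mm below the jaw's origin. From here hangs a rubber-faced disc, 100 mm across, on the screw's spindle, sprung: 1 mm per 3 N. Its face starts 21 to 32 mm below this point, different each time and not measured: feel for the touch.
- pinch (a point): Pinch point at the arm's free end, on the jaw, arm's mid-height, 118 mm from the seat axis. In the station's x from here: outer face of the fixed grip -14 mm; of the red lever beside it +28 mm free, +15 mm squeezed. Close the fingers on both from above along station x (29 mm wide when squeezed). The grip spans -27 to +33 mm in y, 24 mm high; only air below it.
- lever (a joint): Red spring lever along the arm's +x side, pivoted near the column. Rad: about 0 free (brake on), 0.08 to 0.1 fully squeezed; brake off above about 0.02. It takes about 9 N at the grip: squeeze with 25 N or more. Springs back when let go.
- knob_grip (a point): On the axis of the black round knob, 44 mm across, 30 mm high, vertical axis, on the arm over the seat; 10 mm below its top, 28 mm above the arm's top face. Grip it across from above at any yaw. Clockwise seen from above lowers the disc 5 mm per rad, so a locked jaw presses about 15 N harder per rad; at least 4 rad are left at the start; it stays where left.
- knob_top (a point): Centre of the knob's top face. The knob's friction is 0.25 N m, against the turning either way, also at rest; the load adds 0.005 N m counter-clockwise (seen from above) per newton with which the disc presses on the bowls: 0.125 N m at 25 N, felt as a steady shift of the wrist's moment. From a light touch about 1.5 rad bring it to 25 N. It never unwinds by itself.
- seat (a point): Centre of the bowl seat (a low brass ring) on the base's top face, 15 mm above the table.
- bowl1: Lowest of three nested steel tea bowls, each 90 mm across the rim, 48 mm high, 90 g; origin: centre of its foot. They stand on the seat.
- bowl2: Middle bowl, its foot 12 mm above that of the lowest.
- bowl3: Top bowl, its foot 12 mm above that of the middle one; its rim, 48 mm above its origin (87 mm above the table), is what the disc meets.
- teapot: blue ceramic teapot with an arched bamboo handle, 124 mm across, 155 mm high; origin: centre of its underside. A bystander: leave alone.
- sugar_pot: round glass sugar pot with a hinged steel lid (closed), 76 mm across, 88 mm high; origin: centre of its underside. A bystander: leave alone.
- scoop: white plastic scoop lying on the table, 130 mm long, 22 mm high; origin: underside of its cup. A bystander: leave alone.
- tea_tin: tea tin, 72 mm across, 110 mm high; origin: centre of its underside. A bystander: leave alone.
- spare_bowl: a fourth steel tea bowl like the stacked ones, standing on the table by itself. A bystander: leave alone.
- tea_cup: terracotta cup, 72 mm across, 70 mm high; origin: centre of its underside. A bystander: leave alone.
Mind the look-alikes: they are no part of the job. Leave any purple look-alike of the bowl3 alone.

How it is judged:
On the way, in this order (a step that is already met when the one before it is completed fails the run):
1. the lever is squeezed and the jaw slid down most of the way (value of joint lever above 0.03 rad and distance of jaw from where it was at the start of the episode above 0.03 m), for 0.05 s.
2. the lever is let go with the disc resting on, or screwed down to, the top bowl (value of joint lever below 0.02 rad and contact force between jaw and bowl3 between 0.3 and 14 N), for 0.1 s.
3. the screw is tightened onto the bowls (value of joint lever below 0.02 rad and contact force between jaw and bowl3 above 18 N), for 0.2 s.
At the end, for the whole second after the job is handed in: The lever is free (below 0.02 rad), the jaw presses on the top bowl with 18 to 34 N and is at rest, and all three bowls stand on the seat, each within 10 mm of its axis and upright within 0.1 rad (all of step 3 and contact force between jaw and bowl3 below 34 N and linear speed of jaw below 0.005 m/s and horizontal distance between each of bowl1, bowl2, bowl3 and seat below 0.01 m and angle between each of bowl1, bowl2, bowl3's own z axis and vertical below 0.1 rad); the robot touches nothing.
It fails at once if the disc is pushed onto the bowls with over 14 N while the lever is squeezed (value of joint lever above 0.02 rad and contact force between jaw and bowl3 above 14 N).
It fails at once if the bowls are squeezed with more than 40 N (contact force between jaw and bowl3 above 40 N).
It fails at once if a bystander is moved more than 20 mm or tipped (distance of any of teapot, sugar_pot, scoop, tea_tin, spare_bowl, tea_cup from where it was at the start of the episode above 0.02 m or angle between any of teapot, sugar_pot, scoop, tea_tin, spare_bowl, tea_cup's own z axis and vertical above 0.2 rad).
It also fails if it takes over 64 s, if anything falls off the work surface, if the arm or the gripper's body presses on something with over 40 N, if the wrist force passes 120 N, or if a joint passes its speed limit or range.

## Working session

There is one attempt and no reset: what is moved stays moved. The work goes in short steps, Python scripts to look and compute and a tool call to move; the robot and the scene stay as the last step left them, time stands still between calls to the robot, and variables do not carry over. Pictures are saved under pics/ and viewed, at most 10 in all, crops included, and the job is handed in when it is done.

Besides the shell and the picture viewer there is one more tool, called after "Emit:" by a JSON object that holds its "name" and its "arguments". step_arm: Moves the arm, as the interface text tells. Its arguments: {"type":"object","properties":{"motion":{"type":"array","items":{"type":"array"}},"squeeze":{"type":"number"}},"required":["motion"]}

```bash
mkdir -p pics
python3 - <<'E'
from cell import *
import cv2,numpy as np
s=read_state()
print({k:np.round(v,4).tolist() if not isinstance(v,float) else v for k,v in s.items()})
a=get_image("scene");b=get_image("top")
cv2.imwrite("pics/s.png",a[...,::-1]);cv2.imwrite("pics/t.png",b[...,::-1])
for n in("scene","top","wrist"):print(n,{k:np.round(v,4).tolist() for k,v in camera_model(n).items()})
E
```

```text
{'time_s': 0.0, 'joints': [1.5431, 0.3594, 0.0111, -0.0003, -1.2241, -0.2881], 'qvel': [0.0009, -0.0006, 0.0006, -0.0013, -0.0009, -0.0003], 'tau': [0.0001, -58.3316, 29.3427, 6.9373, -0.0059, 0.0], 'tcp_pos': [0.2096, 0.6414, 0.4038], 'eef_rot': [0.9875, -0.1573, -0.0001, 0.0008], 'wrist_force': [0.0434, -0.1474, 0.5597], 'ft_torque': [-0.003, -0.0173, 0.0634], 'finger_force': 0.0, 'grip_width': 1.000736882497032}
scene {'intrinsics': [[349.9376, 0.0, 254.6634], [0.0, 349.9376, 189.432], [0.0, 0.0, 1.0]], 'R': [[-0.6835, 0.7299, 0.0005], [0.5387, 0.5049, -0.6744], [-0.4925, -0.4607, -0.7383]], 't': [0.4329, -0.1755, 1.4034]}
top {'intrinsics': [[388.1103, 0.0, 259.1114], [0.0, 388.1103, 193.9581], [0.0, 0.0, 1.0]], 'R': [[0.0079, -0.9996, -0.0271], [-0.9858, -0.0033, -0.1677], [0.1676, 0.028, -0.9855]], 't': [-0.023, 0.5805, 1.3237]}
wrist {'intrinsics': [[285.008, 0.0, 254.0456], [0.0, 285.008, 191.6166], [0.0, 0.0, 1.0]], 'T_tool_cam': [[0.001, -0.9618, -0.2739, 0.0698], [1.0, 0.0008, 0.0006, -0.0001], [-0.0004, -0.2739, 0.9618, 0.03], [0.0, 0.0, 0.0, 1.0]]}
```

View pics/s.png

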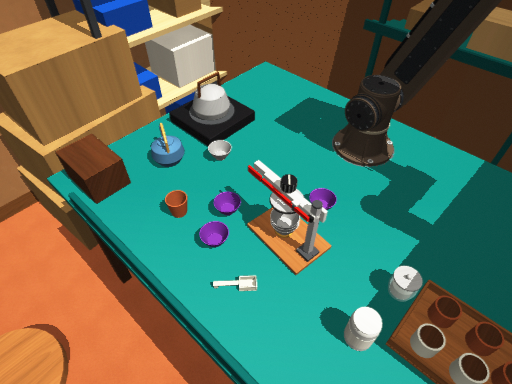

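View pics/t.png

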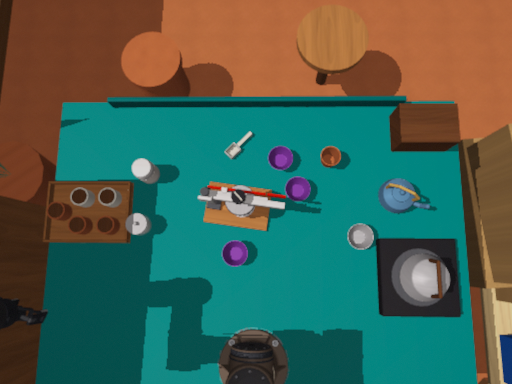

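The scene view shows the station at about (288,220), the knob at (289,184) and the red lever running from (250,168) to (312,217). In the top view the knob is at (239,197), the column at (208,196) and the free end at (285,204), so the station's y axis is close to world +y and the lever is on its +x side. Next I enlarge both views to read points.

Run:
```python
import cv2,numpy as np
a=cv2.imread("pics/s.png")[150:275,240:335];b=cv2.imread("pics/t.png")[172:234,192:297]
A=cv2.resize(a,None,fx=4,fy=4,interpolation=2);B=cv2.resize(b,None,fx=4,fy=4,interpolation=2)
c=np.zeros((500,800,3),np.uint8);c[:,:380]=A;c[:248,380:]=B
cv2.imwrite("pics/c.png",c)
```

```text
(no output)
```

View pics/c.png

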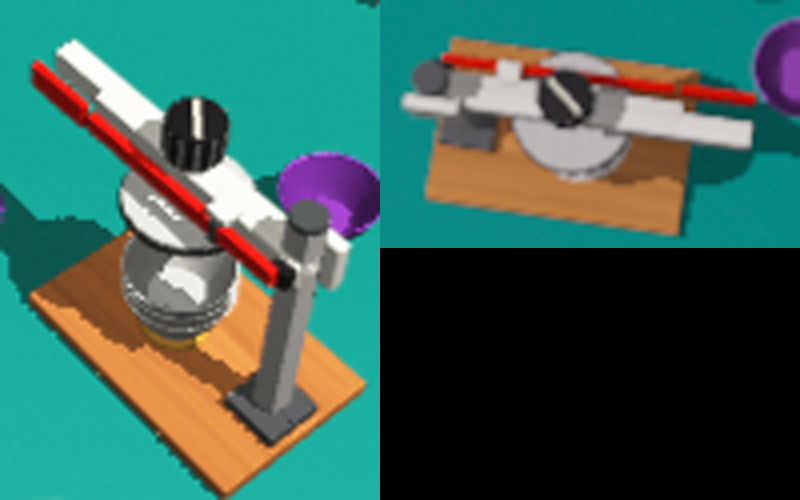

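The crop gives these points as full-image pixels. The knob top is at scene (289,178) and top (238.5,196). The column top is at scene (317,204) and top (205,191). The base corners are clear in both views.

```bash
cat > h.py <<'E'
from cell import *
import cv2,numpy as np
from scipy.spatial.transform import Rotation as Ro
def ray(n,u,v):
    m=camera_model(n);R=np.array(m["R"]);d=R.T@np.linalg.inv(m["intrinsics"])@[u,v,1]
    return -R.T@np.array(m["t"]),d/np.linalg.norm(d)
def plane(n,u,v,z):
    o,d=ray(n,u,v);return o+d*(z-o[2])/d[2]
def tri(*r):
    A=[np.eye(3)-np.outer(d,d) for o,d in r]
    return np.linalg.solve(sum(A),sum(a@o for a,(o,d) in zip(A,r)))
E
python3 - <<'E'
from h import *
np.set_printoptions(precision=4,suppress=True)
T=lambda x,y:((x-380)/4+192-.4,y/4+172-.4)
S=lambda x,y:(x/4+240-.4,y/4+150-.4)
P=[plane("top",*T(*p),.015) for p in[(452,38),(697,70),(683,236),(427,198)]]
print("base",np.array(P))
P=np.array(P);print("yaw",[np.arctan2(*(-(d)[[0,1]]*[-1,1])) for d in(P[0]-P[1],P[3]-P[2])])
Q=[plane("scene",*S(*p),.015) for p in[(228,494),(32,296),(366,383)]];print("base scene",np.array(Q))
k=tri(ray("top",*T(566,95)),ray("scene",*S(196,113)));print("knob",k)
c=tri(ray("top",*T(431,76)),ray("scene",*S(308,217)));print("col",c)
print(plane("top",*T(431,76),.243),plane("scene",*S(308,217),.243))
e=tri(ray("top",*T(754,100)),ray("scene",*S(37,65)));print("lever end",e)
# grip end -x top corner / top +x corner
print("grip end mid", tri(ray("top",*T(752,132)),ray("scene",*S(70,46))))
E
```

```text
base [[ 0.6335  0.1628  0.015 ]
 [ 0.6044 -0.0612  0.015 ]
 [ 0.4539 -0.0492  0.015 ]
 [ 0.4867  0.1811  0.015 ]]
yaw [np.float64(3.0125086338411498), np.float64(3.0003230038161512)]
base scene [[ 0.6345  0.1659  0.015 ]
 [ 0.6034 -0.0591  0.015 ]
 [ 0.4888  0.1839  0.015 ]]
knob [0.5422 0.0384 0.2475]
col [0.5578 0.1431 0.2384]
[0.5574 0.1417 0.243 ] [0.561  0.1456 0.243 ]
lever end [ 0.5465 -0.1053  0.2008]
grip end mid [ 0.519  -0.1013  0.2045]
```

```bash
cat >> h.py <<'E'
YAW=-.137; ys=np.array([-np.sin(YAW),np.cos(YAW),0]); xs=np.array([np.cos(YAW),np.sin(YAW),0])
K=np.array([.5422,.0385,0])          # seat/knob axis
RT=np.c_[-ys,-xs,[0,0,-1]]           # tool: x=-ys, y=-xs
def to(p,Rt=RT,frm=None):
    s=read_state();R=Ro.from_quat(s["eef_rot"]).as_matrix() if frm is None else frm[1]
    p0=np.array(s["tcp_pos"]) if frm is None else frm[0]
    return np.round((R.T@(np.array(p)-p0))*1000,1),np.round(np.degrees(Ro.from_matrix(R.T@Rt).as_rotvec()),1)
E
python3 - <<'E'
from h import *
pin=K-.118*ys
print(pin,to([.40,.27,.48]),to(pin+.0005*xs+[0,0,.48]))
E
```

```text
[ 0.52608452 -0.07839436  0.        ] (array([296.4, 294. , -75.6]), array([ 0.1, -0.1, 79.8])) (array([525. , 585.9, -75.2]), array([ 0.1, -0.1, 79.8]))
```

Emit:
{"name": "step_arm", "arguments": {"motion": [[[30,30,-30],[0,0,5],85],[[65,65,-60],[0,0,10],85],[[100,100,-76],[0,0,15],85],[[135,135,-76],[0,0,20],85],[[170,170,-76],[0,0,25],85],[[205,205,-76],[0,0,30],85],[[240,240,-76],[0,0,35],85],[[275,275,-76],[0,0,40],85]]}}

```text
time_s: 0.9
tcp_pos: [0.382, 0.3003, 0.4807]
eef_rot: [0.873, -0.487, -0.0, -0.0]
wrist_force: [1.7, 0.6, -0.1]
grip_width: 0.994
finger_force: 0.0
```

Run:
```python
from h import *
pin=K-.118*ys
s=read_state();print(s["tcp_pos"],s["joints"],to(pin+.0005*xs+[0,0,.46]))
```

```text
[0.38204025 0.30030426 0.48068534] [ 1.07186217e+00 -2.30279081e-03 -2.63655440e-01 -1.32897339e-04
 -1.30928029e+00 -5.18069190e-01] (array([398.2,  76.3,  20.6]), array([-0. ,  0. , 39.6]))
```

Emit:
{"name": "step_arm", "arguments": {"motion": [[[45,9,0],[0,0,5],85],[[95,18,0],[0,0,10],85],[[145,28,0],[0,0,15],85],[[195,37,0],[0,0,20],85],[[245,47,0],[0,0,25],85],[[295,57,0],[0,0,30],85],[[345,66,0],[0,0,35],85],[[394,76,0],[0,0,39.6],85]]}}

```text
time_s: 1.7
tcp_pos: [0.5238, -0.0693, 0.4807]
eef_rot: [-0.657, 0.754, 0.0, 0.0]
wrist_force: [0.5, 0.8, 0.4]
grip_width: 0.992
finger_force: 0.0
```

Run:
```python
from h import *
s=read_state();np.save("w.npy",np.r_[s["tcp_pos"],s["eef_rot"]])
im=get_image("wrist");cv2.imwrite("pics/w1.png",im[...,::-1])
pin=K-.118*ys
s=read_state();print(s["tcp_pos"],s["joints"],s["qvel"],to(pin+.0005*xs+[0,0,.43]))
```

```text
[ 0.52547749 -0.07441501  0.4799585 ] [ 0.2298322   0.07809323 -0.18164064  0.00191317 -1.31291588 -0.3760569 ] [ 0.1060053  -0.03171082 -0.06126818 -0.02099579 -0.00102185 -0.04125943] (array([ 3.7, -1.7, 50. ]), array([ 0.1, -0.1, -0.5]))
```

View pics/w1.png

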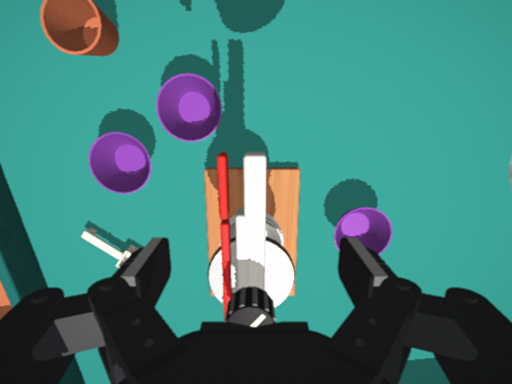

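The wrist view shows the arm's free end with the red lever tip at (222,155) and the white grip at (244–267,155). The knob is near (250,303) and the fingers straddle the arm. I measure the grip in this view.

Run:
```python
from h import *
np.set_printoptions(precision=4,suppress=True)
w=np.load("w.npy");im=cv2.imread("pics/w1.png").astype(int)
m=camera_model("wrist");T=np.array(m["T_tool_cam"]);R=Ro.from_quat(w[3:]).as_matrix()
def pw(u,v,z):
    d=R@T[:3,:3]@np.linalg.inv(m["intrinsics"])@[u,v,1];o=w[:3]+R@T[:3,3];return o+d*(z-o[2])/d[2]
b,g,r=im[...,0],im[...,1],im[...,2]
for v in(165,180,195,208):
    red=[u for u in range(200,240) if r[v,u]>1.8*g[v,u] and r[v,u]>100 and b[v,u]<60 ]
    wh=[u for u in range(236,275) if min(im[v,u])>170]
    for n,q in(("red",red),("wh",wh)):
        A=pw(q[0]-.5,v,.209);B=pw(q[-1]+.5,v,.209)
        print(v,n,q[0],q[-1],[(np.round(xs@(p-K)*1000,1),np.round(ys@(p-K)*1000,1)) for p in(A,B)])
print("end",[np.round(1000*ys@(pw(255,v,.209)-K),1) for v in(152,154,156)])
```

```text
165 red 218 227 [(np.float64(28.1), np.float64(-133.8)), (np.float64(19.5), np.float64(-133.8))]
165 wh 244 265 [(np.float64(5.8), np.float64(-133.8)), (np.float64(-13.1), np.float64(-133.8))]
180 red 217 228 [(np.float64(29.5), np.float64(-120.5)), (np.float64(19.0), np.float64(-120.6))]
180 wh 244 265 [(np.float64(5.9), np.float64(-120.6)), (np.float64(-13.2), np.float64(-120.6))]
195 red 219 228 [(np.float64(28.2), np.float64(-106.9)), (np.float64(19.3), np.float64(-106.9))]
195 wh 244 265 [(np.float64(6.1), np.float64(-106.9)), (np.float64(-13.4), np.float64(-106.9))]
208 red 219 229 [(np.float64(28.6), np.float64(-94.8)), (np.float64(18.7), np.float64(-94.8))]
208 wh 244 265 [(np.float64(6.2), np.float64(-94.8)), (np.float64(-13.5), np.float64(-94.8))]
end [np.float64(-145.0), np.float64(-143.3), np.float64(-141.6)]
```

Emit:
{"name": "step_arm", "arguments": {"motion": [[[0,0,20],[0,0,0],85],[[0,0,50],[0,0,0],85],[[0,0,80],[0,0,0],85],[[0,0,90],[0,0,0],85],[[0,0,90],[0,0,0],85],[[0,0,90],[0,0,0],85],[[0,0,90],[0,0,0],85],[[0,0,90],[0,0,0],85]]}}

```text
time_s: 2.55
tcp_pos: [0.5239, -0.0671, 0.392]
eef_rot: [-0.658, 0.753, -0.001, 0.001]
wrist_force: [-0.0, 0.6, -0.5]
grip_width: 0.996
finger_force: 0.0
```

Run:
```python
from h import *
pin=K-.118*ys
s=read_state();print(s["tcp_pos"],s["wrist_force"],s["ft_torque"],to(pin+.0005*xs+[0,0,.352]))
```

```text
[ 0.52390781 -0.06705612  0.39199107] [-0.03315301  0.57563778 -0.54110099] [ 0.02249474  0.02156775 -0.05448931] (array([11. , -4.1, 40. ]), array([-0.1,  0. ,  0.2]))
```

Emit:
{"name": "step_arm", "arguments": {"motion": [[[6,-2,0],[0,0,0],85],[[11,-4,5],[0,0,0],85],[[11,-4,20],[0,0,0],85],[[11,-4,35],[0,0,0],85],[[11,-4,40],[0,0,0],85],[[11,-4,40],[0,0,0],85],[[11,-4,40],[0,0,0],85],[[11,-4,40],[0,0,0],85]]}}

```text
time_s: 3.35
tcp_pos: [0.5264, -0.0787, 0.3515]
eef_rot: [-0.658, 0.753, -0.0, 0.0]
wrist_force: [-0.1, 0.2, 0.6]
grip_width: 0.996
finger_force: 0.0
```

Run:
```python
from h import *
pin=K-.118*ys
cv2.imwrite("pics/w2.png",get_image("wrist")[...,::-1])
s=read_state();print(s["tcp_pos"],s["wrist_force"],s["ft_torque"],to(pin+.0005*xs+[0,0,.352]))
```

```text
[ 0.52633683 -0.078646    0.35139262] [0.59697157 1.36656672 0.03401463] [-0.03874602  0.04580822  0.00035587] (array([-0.2, -0.2, -0.6]), array([-0.1,  0. ,  0.2]))
```

View pics/w2.png

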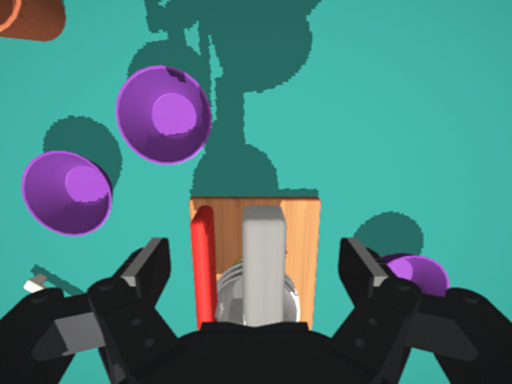

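Emit:
{"name": "step_arm", "arguments": {"motion": [[[0,0,0],[0,0,0],60],[[0,0,0],[0,0,0],40],[[0,0,0],[0,0,0],30],[[0,0,0],[0,0,0],20],[[0,0,0],[0,0,0],20],[[0,0,0],[0,0,0],20],[[0,0,0],[0,0,0],20],[[0,0,0],[0,0,0],20]], "squeeze": 40}}

```text
time_s: 4.2
tcp_pos: [0.5262, -0.0785, 0.3505]
eef_rot: [-0.658, 0.753, 0.0, 0.0]
wrist_force: [4.3, 0.5, -5.9]
grip_width: 0.316
finger_force: 42.9
```

```bash
cat > st.py <<'E'
from h import *
s=read_state();print(s["time_s"],np.round(s["tcp_pos"],4),np.round(s["wrist_force"],2),np.round(s["ft_torque"],3),s["grip_width"]*85.4,s["finger_force"])
E
python3 st.py
```

```text
4.2 [ 0.5262 -0.0785  0.3505] [ 4.34  0.54 -5.92] [ 0.213 -1.376 -0.248] 26.999857743745878 42.8513185121119
```

Emit:
{"name": "step_arm", "arguments": {"motion": [[[0,0,4],[0,0,0],20],[[0,0,12],[0,0,0],20],[[0,0,20],[0,0,0],20],[[0,0,28],[0,0,0],20],[[0,0,36],[0,0,0],20],[[0,0,44],[0,0,0],20],[[0,0,50],[0,0,0],20],[[0,0,52],[0,0,0],20]]}}

```text
time_s: 5.0
tcp_pos: [0.5263, -0.0785, 0.2979]
eef_rot: [-0.658, 0.753, 0.0, -0.0]
wrist_force: [3.4, 3.1, -3.5]
grip_width: 0.315
finger_force: 43.3
```

```bash
python3 st.py
```

```text
5.0 [ 0.5263 -0.0785  0.2979] [ 3.37  3.15 -3.53] [ 1.231 -1.299 -0.312] 26.9155708295151 43.323751827701926
```

Emit:
{"name": "step_arm", "arguments": {"motion": [[[0,0,1],[0,0,0],20],[[0,0,2],[0,0,0],20],[[0,0,3],[0,0,0],20],[[0,0,4],[0,0,0],20],[[0,0,5],[0,0,0],20],[[0,0,6],[0,0,0],20],[[0,0,7],[0,0,0],20],[[0,0,7.5],[0,0,0],20]]}}

```text
time_s: 5.8
tcp_pos: [0.5262, -0.0785, 0.2913]
eef_rot: [-0.658, 0.753, -0.0, 0.0]
wrist_force: [2.7, 3.7, -3.7]
grip_width: 0.314
finger_force: 43.3
```

```bash
python3 st.py
```

```text
5.8 [ 0.5262 -0.0785  0.2913] [ 2.74  3.73 -3.73] [ 1.483 -1.088 -0.298] 26.835847407764025 43.333750292658806
```

Emit:
{"name": "step_arm", "arguments": {"motion": [[[0,0,0.5],[0,0,0],20],[[0,0,1],[0,0,0],20],[[0,0,1.5],[0,0,0],20],[[0,0,2],[0,0,0],20],[[0,0,2.5],[0,0,0],20],[[0,0,2.5],[0,0,0],20],[[0,0,2.5],[0,0,0],20],[[0,0,2.5],[0,0,0],20]]}}

```text
time_s: 6.6
tcp_pos: [0.5262, -0.0786, 0.2888]
eef_rot: [-0.658, 0.753, -0.0, 0.0]
wrist_force: [3.9, 4.0, -4.8]
grip_width: 0.315
finger_force: 43.2
```

```bash
python3 st.py
```

```text
6.6 [ 0.5262 -0.0786  0.2888] [ 3.89  4.01 -4.76] [ 1.376 -1.276 -0.304] 26.864960687334467 43.20348230190575
```

Emit:
{"name": "step_arm", "arguments": {"motion": [[[0,0,0.5],[0,0,0],20],[[0,0,1],[0,0,0],20],[[0,0,1.5],[0,0,0],20],[[0,0,2],[0,0,0],20],[[0,0,2.5],[0,0,0],20],[[0,0,2.5],[0,0,0],20],[[0,0,2.5],[0,0,0],20],[[0,0,2.5],[0,0,0],20]]}}

```text
time_s: 7.4
tcp_pos: [0.5262, -0.0786, 0.2863]
eef_rot: [-0.658, 0.753, -0.0, 0.0]
wrist_force: [3.7, 4.7, -5.0]
grip_width: 0.317
finger_force: 43.2
```

```bash
python3 st.py
```

```text
7.4 [ 0.5262 -0.0786  0.2863] [ 3.7   4.66 -5.  ] [ 1.4   -1.309 -0.297] 27.063591861916244 43.20107032544911
```

Emit:
{"name": "step_arm", "arguments": {"motion": [[[0,0,0.5],[0,0,0],20],[[0,0,1],[0,0,0],20],[[0,0,1.5],[0,0,0],20],[[0,0,2],[0,0,0],20],[[0,0,2],[0,0,0],20],[[0,0,2],[0,0,0],20],[[0,0,2],[0,0,0],20],[[0,0,2],[0,0,0],20]]}}

```text
time_s: 8.2
tcp_pos: [0.5262, -0.0785, 0.2844]
eef_rot: [-0.658, 0.753, -0.0, 0.0]
wrist_force: [2.8, 3.5, -4.4]
grip_width: 0.315
finger_force: 43.3
```

```bash
python3 st.py
```

```text
8.2 [ 0.5262 -0.0785  0.2844] [ 2.81  3.49 -4.39] [ 1.374 -1.255 -0.288] 26.896626320675487 43.26613526791334
```

Emit:
{"name": "step_arm", "arguments": {"motion": [[[0,0,0.5],[0,0,0],20],[[0,0,1],[0,0,0],20],[[0,0,1.5],[0,0,0],20],[[0,0,2],[0,0,0],20],[[0,0,2],[0,0,0],20],[[0,0,2],[0,0,0],20],[[0,0,2],[0,0,0],20],[[0,0,2],[0,0,0],20]]}}

```text
time_s: 9.0
tcp_pos: [0.5262, -0.0786, 0.2828]
eef_rot: [-0.658, 0.753, -0.0, 0.0]
wrist_force: [1.0, 5.0, -0.2]
grip_width: 0.315
finger_force: 44.1
```

```bash
python3 st.py
```

```text
9.0 [ 0.5262 -0.0786  0.2828] [ 0.98  5.01 -0.24] [ 1.761 -0.546 -0.314] 26.88019130937063 44.0747481957078
```

The wrist force rose by about 4 N over the last 2 mm, so the disc is resting lightly on the bowl. Now I let the lever go.

Emit:
{"name": "step_arm", "arguments": {"motion": [[[0,0,0],[0,0,0],45],[[0,0,0],[0,0,0],60],[[0,0,0],[0,0,0],85],[[0,0,0],[0,0,0],85],[[0,0,0],[0,0,0],85],[[0,0,0],[0,0,0],85],[[0,0,0],[0,0,0],85],[[0,0,0],[0,0,0],85]]}}

```text
time_s: 9.8
tcp_pos: [0.526, -0.0787, 0.2822]
eef_rot: [-0.658, 0.753, 0.0, -0.0]
wrist_force: [0.2, 0.6, 0.7]
grip_width: 0.994
finger_force: 0.0
```

Run:
```python
from h import *
exec(open("st.py").read())
w=np.r_[s["tcp_pos"],s["eef_rot"]]
np.save("w.npy",w)
a=get_image("wrist");b=get_image("scene")
A=b[150:275,230:335]
c=np.zeros((384,800,3),np.uint8);c[:,:512]=a;c[:340,512:]=cv2.resize(A,(288,340),interpolation=2)
cv2.imwrite("pics/rel.png",c[...,::-1])
print(to(K+[0,0,.44]))
```

```text
9.8 [ 0.526  -0.0787  0.2822] [0.15 0.57 0.7 ] [-0.013 -0.013 -0.017] 84.92890994785358 0.0
(array([-118.3,   -0.3, -157.8]), array([ 0. , -0. ,  0.2]))
```

View pics/rel.png

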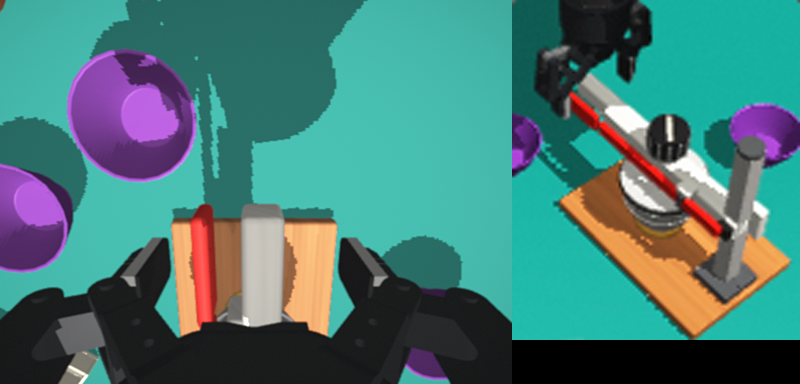

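The picture shows the lever sprung back, the fingers clear of it and the disc on the top bowl. Next I rise and move over the knob.

Emit:
{"name": "step_arm", "arguments": {"motion": [[[0,0,-30],[0,0,0],85],[[0,0,-75],[0,0,0],85],[[0,0,-120],[0,0,0],85],[[-25,0,-140],[0,0,0],85],[[-65,0,-140],[0,0,0],85],[[-105,0,-140],[0,0,0],85],[[-118,0,-140],[0,0,0],85],[[-118,0,-140],[0,0,0],85]]}}

```text
time_s: 10.7
tcp_pos: [0.542, 0.0399, 0.422]
eef_rot: [-0.659, 0.752, 0.0, -0.0]
wrist_force: [-0.2, -1.0, 0.7]
grip_width: 0.999
finger_force: 0.0
```

Emit:
{"name": "step_arm", "arguments": {"motion": [[[0,0,5],[0,0,0],85],[[0,0,15],[0,0,0],85],[[0,0,25],[0,0,0],85],[[0,0,30],[0,0,0],85],[[0,0,30],[0,0,0],85],[[0,0,30],[0,0,0],85],[[0,0,30],[0,0,0],85],[[0,0,30],[0,0,0],85]]}}

```text
time_s: 11.5
tcp_pos: [0.542, 0.0383, 0.3926]
eef_rot: [-0.658, 0.753, -0.0, 0.0]
wrist_force: [0.6, -0.9, -0.3]
grip_width: 0.993
finger_force: 0.0
```

Run:
```python
from h import *
exec(open("st.py").read())
np.save("w.npy",np.r_[s["tcp_pos"],s["eef_rot"]]);print(np.round(s["joints"],3))
a=get_image("wrist");cv2.imwrite("pics/k.png",a[...,::-1])
# where knob top centre should project
m=camera_model("wrist");T=np.array(m["T_tool_cam"]);R=Ro.from_quat(s["eef_rot"]).as_matrix()
p=np.linalg.inv(T)@np.r_[R.T@(K+[0,0,.177]-s["tcp_pos"]),1];q=np.array(m["intrinsics"])@p[:3];print(q[:2]/q[2])
print(to(K+[0,0,.322]))
```

```text
11.5 [0.542  0.0383 0.3926] [ 0.64 -0.9  -0.34] [ 0.018 -0.041  0.011] 84.80795385252192 0.0
[ 0.431  0.151 -0.298  0.    -1.121 -0.566]
[254.33220598 215.03621536]
(array([-0.2, -0.1, 70.6]), array([-0. ,  0. ,  0.2]))
```

View pics/k.png

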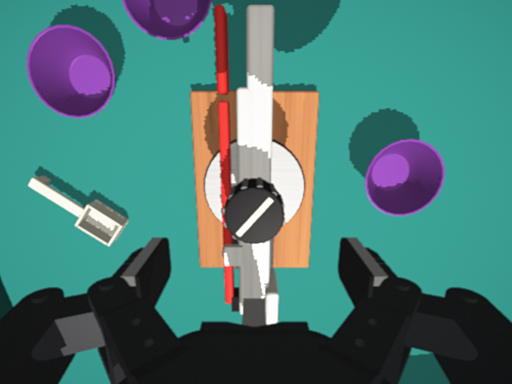

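The knob's top face is centred at (254,215), where it was predicted, and its white mark runs from (238,235) to (272,200). I descend and grip it.

Emit:
{"name": "step_arm", "arguments": {"motion": [[[0,0,15],[0,0,0],85],[[0,0,40],[0,0,0],85],[[0,0,60],[0,0,0],85],[[0,0,70],[0,0,0],85],[[0,0,70],[0,0,0],70],[[0,0,70],[0,0,0],55],[[0,0,70],[0,0,0],30],[[0,0,70],[0,0,0],30]], "squeeze": 50}}

```text
time_s: 12.35
tcp_pos: [0.5422, 0.0384, 0.3236]
eef_rot: [-0.658, 0.753, -0.0, 0.001]
wrist_force: [-2.2, 0.4, 4.1]
grip_width: 0.498
finger_force: 50.2
```

Emit:
{"name": "step_arm", "arguments": {"motion": [[[0,0,0],[0,0,0],30],[[0,0,0],[0,0,0],30],[[0,0,0],[0,0,0],30],[[0,0,0],[0,0,3],30],[[0,0,0],[0,0,6],30],[[0,0,0],[0,0,9],30],[[0,0,0],[0,0,12],30],[[0,0,0],[0,0,15],30]]}}

```text
time_s: 13.15
tcp_pos: [0.5417, 0.0386, 0.3236]
eef_rot: [-0.554, 0.833, 0.0, 0.001]
wrist_force: [-6.3, 3.0, 9.3]
grip_width: 0.497
finger_force: 50.3
```

```bash
python3 st.py
```

```text
13.15 [0.5417 0.0386 0.3236] [-6.31  3.03  9.25] [1.099 2.194 0.321] 42.4555045154412 50.3375905752182
```

Emit:
{"name": "step_arm", "arguments": {"motion": [[[0,0,0],[0,0,5],30],[[0,0,0],[0,0,10],30],[[0,0,0],[0,0,15],30],[[0,0,0],[0,0,20],30],[[0,0,0],[0,0,25],30],[[0,0,0],[0,0,30],30],[[0,0,0],[0,0,35],30],[[0,0,0],[0,0,40],30]]}}

```text
time_s: 13.95
tcp_pos: [0.5407, 0.0394, 0.3236]
eef_rot: [-0.235, 0.972, 0.001, -0.0]
wrist_force: [-14.0, 12.0, 14.5]
grip_width: 0.498
finger_force: 51.1
```

```bash
python3 st.py
```

```text
13.95 [0.5407 0.0394 0.3236] [-14.05  12.02  14.5 ] [4.207 5.011 0.422] 42.49906389416513 51.12219750881195
```

Emit:
{"name": "step_arm", "arguments": {"motion": [[[0,0,0],[0,0,3],30],[[0,0,0],[0,0,6],30],[[0,0,0],[0,0,9],30],[[0,0,0],[0,0,12],30],[[0,0,0],[0,0,15],30],[[0,0,0],[0,0,18],30],[[0,0,0],[0,0,20],30],[[0,0,0],[0,0,20],30]]}}

```text
time_s: 14.75
tcp_pos: [0.5405, 0.0401, 0.3236]
eef_rot: [-0.063, 0.998, 0.002, -0.0]
wrist_force: [-15.9, 14.0, 16.3]
grip_width: 0.495
finger_force: 51.2
```

Run:
```python
from h import *
t=[]
for i in range(8):
    get_image("wrist");s=read_state();t.append(s["ft_torque"][2])
print(np.round(t,3),np.mean(t));exec(open("st.py").read())
```

```text
[-0.026 -0.025  0.025 -0.032 -0.01  -0.093 -0.037 -0.008] -0.025750740131948995
15.15 [0.5405 0.04   0.3236] [-15.72  14.14  16.33] [ 5.501  5.601 -0.008] 42.21895220957638 51.218571066856384
```

Total turn is about 75° (1.31 rad). I release and check the knob's mark for slip.

Emit:
{"name": "step_arm", "arguments": {"motion": [[[0,0,0],[0,0,0],60],[[0,0,0],[0,0,0],85],[[0,0,0],[0,0,0],85],[[0,0,0],[0,0,0],85],[[0,0,-15],[0,0,0],85],[[0,0,-45],[0,0,0],85],[[0,0,-70],[0,0,0],85],[[0,0,-70],[0,0,0],85]]}}

```text
time_s: 15.95
tcp_pos: [0.543, 0.0382, 0.3958]
eef_rot: [-0.064, 0.998, 0.0, 0.003]
wrist_force: [-0.0, 0.5, -0.3]
grip_width: 0.995
finger_force: 0.0
```

Emit:
{"name": "step_arm", "arguments": {"motion": [[[0,0,0],[0,0,0],85],[[0,0,0],[0,0,0],85],[[0,0,0],[0,0,0],85],[[0,0,0],[0,0,0],85],[[0,0,0],[0,0,0],85],[[0,0,0],[0,0,0],85],[[0,0,0],[0,0,0],85],[[0,0,0],[0,0,0],85]]}}

```text
time_s: 16.75
tcp_pos: [0.5419, 0.0383, 0.3922]
eef_rot: [-0.064, 0.998, 0.0, -0.0]
wrist_force: [-0.3, 0.4, 1.0]
grip_width: 0.993
finger_force: 0.0
```

Run:
```python
from h import *
exec(open("st.py").read());print(np.round(s["joints"],3),np.degrees(Ro.from_matrix(RT.T@Ro.from_quat(s["eef_rot"]).as_matrix()).as_rotvec()))
w=np.load("w.npy");R0=Ro.from_quat(w[3:]).as_matrix();print("turn deg",np.degrees(Ro.from_matrix(R0.T@Ro.from_quat(s["eef_rot"]).as_matrix()).as_rotvec()))
cv2.imwrite("pics/k2.png",get_image("wrist")[...,::-1])
def mark(f):
    a=cv2.imread(f)[185:245,224:286];m=(a.min(2)>150).astype(np.uint8)
    n,l,st,c=cv2.connectedComponentsWithStats(m);
    for i in range(1,n):
        y,x=np.nonzero(l==i)
        if 60<len(x): print(f,i,len(x),c[i]+[224,185],cv2.minAreaRect(np.c_[x,y].astype(np.int32)))
mark("pics/k.png");mark("pics/k2.png")
print(to(K+[0,0,.322],Ro.from_quat(s["eef_rot"]).as_matrix()))
```

```text
16.75 [0.5419 0.0383 0.3922] [-0.34  0.4   1.01] [-0.018 -0.018  0.025] 84.77064274026675 0.0
[ 0.431  0.151 -0.298 -0.    -1.121 -1.875] [-2.12257731e-03  9.56721455e-04  7.48435661e+01]
turn deg [-1.97696211e-02  3.75624225e-02  7.49988374e+01]
pics/k.png 2 168 [282.10714286 196.75595238] ((55.5, 19.5), (39.0, 11.0), 90.0)
pics/k.png 4 338 [254.32544379 216.56213018] ((30.187606811523438, 31.752595901489258), (6.770565509796143, 50.249366760253906), 42.61406326293945)
pics/k2.png 1 137 [227.51824818 192.16788321] ((5.0, 9.5), (19.0, 10.0), 90.0)
pics/k2.png 3 264 [258.50378788 214.71969697] ((34.47770690917969, 29.875795364379883), (6.435619354248047, 50.24831008911133), 42.954586029052734)
(array([-0.3,  0.1, 70.2]), array([-0.,  0.,  0.]))
```

View pics/k2.png

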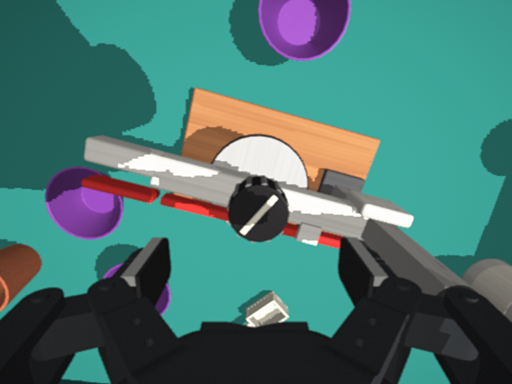

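The mark sits at the same angle in the gripper view before and after (42.6° and 43.0°), so the knob turned the full 75° without slipping. That adds about 20 N to the light touch of about 4 N, so the bowls are held with about 24 N. The lever is free and the gripper is clear of everything, so I hand the job in.

```bash
python3 -c "
from cell import *
print(hand_in())"
```

```text
the job is handed in; nothing more can be done
None
```

The job is handed in, with no verdict returned: the jaw is locked on the stack with the lever free, the knob is tightened 75° clockwise for an estimated 24 N (from the touch force and the turn, not measured directly), and the gripper is open and clear.

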